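# Hook and snap the filter into the desk air cleaner

## Task

The filter of the air cleaner on the desk has been left half fitted, with its raised end lying on the rim. Slide the filter until its tongue is well under the lip, press the raised end down until it lies flat and the catch has snapped over it, and then set the three toggle switches: the two outer ones leaning away from the filter, the middle one leaning towards it. Leave the other things on the desk where they are.

Things in the scene. Friction and masses are not known exactly. Their poses are not given: they have to be found in the camera images.
- cleaner: Flat white air cleaner, 232 x 150 mm, 58 high, fixed to the desk. Origin: centre of its underside; x runs from its near end (catch) to its far end (switches), y to the left, z up; x is turned at most 0.35 rad from the robot's x. Between them is an open bay for the filter; behind the lip (x 58 to 116 mm) a deck at z 58 carries three toggle switches.
- bay_floor (a point): Middle of the bay's floor: x -31, y 0, z 30 mm in the cleaner's frame. The bay is 118 mm wide (y -59 to 59). Its near wall has its inner face at x -98, is 18 mm thick and, like the side walls, reaches up to z 58.
- lip_edge (a point): Middle of the lip's lower edge: x 36, y 0, z 41 mm in the cleaner's frame. The lip, at the far end of the bay, is 118 mm wide and 6 thick (z 41 to 47) and overhangs a slot 22 mm deep (to x 58) and 11 high.
- filter: Grey filter cartridge with pale pleats, loose, about 0.3 kg, 130 x 110 x 25 mm. Origin: centre of its underside; x points along it to the tongue, z up. It starts tilted 0.22 rad, tongue down on the bay floor 3 to 12 mm short of the lip, other end up on the near wall. Seated it lies flat on the bay floor, its top 3 mm below the walls, its origin at x -33 to -28 mm of the cleaner's frame.
- tongue_tip (a point): Middle of the tongue's end face: x 83, y 0, z 3 mm in the filter's frame. The tongue, at the far end, is 18 mm long, 80 wide and 6 thick, level with the underside. Pushed on towards the lip by some 18 to 29 mm the filter is stopped by the lip, the tongue then 13 to 18 mm under it.
- filter_heel (a point): Lower edge of the filter's near (raised) end: x -65, y 0, z 0 mm in the filter's frame. A ledge 9 mm long and 10 high runs along this end; the catch snaps over it. When the filter has been pushed up to the lip this end drops off the wall by some 12 mm and rests on the catch's slope, still about 20 mm above the bay floor.
- ridge_top (a point): Middle of the top of the grip ridge on the filter: x -42, y 0, z 41 mm in the filter's frame. The ridge is 12 mm thick (x -48 to -36), 50 wide and 16 high (z 25 to 41). Push the filter along by it; pressing down on it snaps the filter in.
- catch (a joint): Grey spring catch, 40 mm wide, in the middle of the near wall; 0 = sprung out over the bay by 6.6 mm, 0.0095 m = pushed back into the wall. Its slope lets the filter's ledge pass downwards with 5 to 12 N on the ridge, then it springs back to 0 over the ledge.
- switch_left (a joint): Left toggle switch (outer, +y), a steel bat 40 mm long with a ball end 15 mm across, pivoting on the deck at x 86, y 42, z 58 mm of the cleaner's frame. 0 rad = leaning towards the filter (0.5 rad from upright), 1.0 rad = leaning away from it; stays where it is left; about 1 to 2 N at the ball moves it.
- switch_middle (a joint): Middle toggle switch (between the others), a steel bat 40 mm long with a ball end 15 mm across, pivoting on the deck at x 86, y 0, z 58 mm of the cleaner's frame. 0 rad = leaning towards the filter (0.5 rad from upright), 1.0 rad = leaning away from it; stays where it is left; about 1 to 2 N at the ball moves it.
- switch_right (a joint): Right toggle switch (outer, -y), a steel bat 40 mm long with a ball end 15 mm across, pivoting on the deck at x 86, y -42, z 58 mm of the cleaner's frame. 0 rad = leaning towards the filter (0.5 rad from upright), 1.0 rad = leaning away from it; stays where it is left; about 1 to 2 N at the ball moves it.
- switch_left_tip (a point): Centre of the left switch's ball end, 40 mm from its pivot.
- switch_middle_tip (a point): Centre of the middle switch's ball end, 40 mm from its pivot.
- switch_right_tip (a point): Centre of the right switch's ball end, 40 mm from its pivot.
- tumbler: Glass tumbler 77 mm across, 84 high; origin under its centre. Bystander.
- mouse: White computer mouse 107 x 58 x 33 mm; origin under its centre. Bystander.
- glasses_case: Brown wooden-looking glasses case 63 x 158 x 40 mm; origin under its centre. Bystander.
- tape_roll: Roll of paper tape lying flat, 93 mm across, 19 high; origin under its centre. Bystander.
- eraser: Block eraser 22 x 52 x 12 mm lying beside the cleaner; origin under its centre. Bystander.
Things that resemble listed ones, but are neither listed nor needed, are in the scene too. Of the things shaped like the filter, the grey one is meant.

How it is judged (in metres and radians):
On the way, in this order (a step that is already met when the one before it is completed fails the run):
1. the tongue is at least 8 mm under the lip while the other end is still raised (x of tongue_tip in the frame of cleaner above 0.044 m and z of tongue_tip in the frame of cleaner below 0.041 m and z of filter_heel in the frame of cleaner above 0.04 m), for 0.1 s.
2. the filter lies flat in the bay, hooked under the lip, with the catch sprung back over its ledge (x of tongue_tip in the frame of cleaner above 0.044 m and z of tongue_tip in the frame of cleaner below 0.041 m and z of filter_heel in the frame of cleaner below 0.034 m and angle between filter's own z axis and vertical below 0.04 rad and value of joint catch below 0.002 m), for 0.2 s.
3. the two outer switches lean away from the filter and the middle one towards it (value of joint each of switch_left, switch_right above 0.8 rad and value of joint switch_middle below 0.2 rad), for 0.2 s.
At the end, for the whole second after the job is handed in: The filter is at rest flat in the bay (within 0.04 rad, its heel within 4 mm of the bay floor), its tongue at least 8 mm under the lip, the catch within 2 mm of fully out; the outer switches are above 0.8 rad and the middle one below 0.2 rad (all of step 2 and all of step 3 and linear speed of filter below 0.02 m/s); the robot touches nothing.
It fails at once if the tumbler is moved by more than 30 mm (distance of tumbler from where it was at the start of the episode above 0.03 m).
It fails at once if the mouse is moved by more than 30 mm (distance of mouse from where it was at the start of the episode above 0.03 m).
It fails at once if the glasses case is moved by more than 30 mm (distance of glasses_case from where it was at the start of the episode above 0.03 m).
It fails at once if the tape roll is moved by more than 30 mm (distance of tape_roll from where it was at the start of the episode above 0.03 m).
It fails at once if the eraser is moved by more than 30 mm (distance of eraser from where it was at the start of the episode above 0.03 m).
It also fails if it takes over 45 s, if anything falls off the work surface, if the arm or the gripper's body presses on something with over 40 N, if the wrist force passes 120 N, or if a joint passes its speed limit or range.

## Robot

A 7-joint arm with a two-finger parallel gripper is mounted at the origin on the work surface; the furniture and walls round the work are solid. World frame = base frame: x ahead of the robot, y to its left, z up, the work surface at z = 0. Lengths are in m, angles in degrees, forces in N, time in s.
With the tool pointing down it reaches from about 0.4 to 0.875 m from the base axis. Payload 4.4 kg.
Tool frame: the origin (TCP) lies at the very end of the fingers, on their centre line; the grasp point (between the pads) lies 19 mm behind it (robot.hold_point_z is the distance from the TCP to the grasp point, in m); z points along the fingers, y is the line along which they close (so a half turn about z gives the same grasp; the last joint's range is limited). The gripper opens to 85 mm and grips with 20 to 120 N. Pads are 22 mm wide; open, the fingers measure 114 mm over their backs; the gripper's body (76 mm by 85 mm) begins 54 mm behind the grasp point. The pads swing forward as they close: fully open they stand 13 mm farther back than shut.
Start: joints at [71.23, 36.005, 2.206, 86.941, -1.547, 57.084, -1.146], TCP at [0.168, -0.628, 0.204] pointing down, gripper open.
Joint ranges: [-175.42, 175.42], [-21.48, 121.26], [-71.46, 75.88], [10.55, 141.38], [-63.04, 243.04], [13.31, 113.54], [-168.57, 168.57]. Speed limits (degrees/s): [147.25, 147.25, 180, 180, 180, 180, 180].

## Interface

Orientations are given as [roll, pitch, yaw] about the fixed x, y, z axes, in that order (R = Rz(yaw) Ry(pitch) Rx(roll)).
In Python, from rig import robot, imaging gives the robot as it stands. The module is installed in compiled form; this text tells all that it offers.
- The arm moves only by the tool carry_out, never from a script. Its argument "motion" is a list that holds one entry, the list of rows, each a list of 5 numbers: the shift along the world's x, y, z in units of 25 mm (1.0 is 25 mm), then the turn about the world's z in units of 5 degrees (1.0 is 5 degrees), then the opening, from -1 (shut) to 1 (fully open). In form: [[[tx, ty, tz, yaw, grip], ...]]. A call has 1 to 5 rows; each row is the pose to reach, as a shift and turn from the pose commanded when the call began; what a row does not reach only later rows make up. A row lasts 1/12 s, in which the tool goes at most 41.7 mm and 7.16 degrees, less where a joint would pass 70% of its speed; a pose out of reach is approached as far as the arm can. A call with a gripper value outside its range is refused whole. The fingers move at their own pace and stop on an object; "grip_force" is the grip in N (left out, the last holds). Time passes only in rows, so rows that repeat a pose let the fingers close. It gives the time, the measured TCP pose, the force, the opening and the grip force at its end, in the units of the state.
- robot.get_obs(): the state, without advancing time (a new reading comes with each control period).
- imaging.capture(name): name is "side" or "top"; returns (picture, depth): 420x560x3 uint8, red, green, blue; 420x560 float32, m along the optical axis (not along the pixel's ray), 0 where there is no reading.
- imaging.calibration(name): a dict with "intrinsics" (3x3 intrinsics, pixels), "R" (3x3) and "t" (3): a world point X has camera coordinates R X + t. Camera axes: x right, y down, z forward; pixel columns grow to the right and rows downward; lengths in m; the calibration is good to about 2 mm. A picture is of the moment at which its call begins. calibration takes no time and is no camera call.
- robot.sign_off(): hands the job in; it is judged then, once.
The state is a dict: "time_s": time; "q": joint angles; "qvel": joint speeds; "effort": joint torques, N m; "position": TCP position; "tcp_rot": TCP orientation; "contact_force": force on the tool from outside, world axes, zero at the start; "moment": the same for the moment, N m; "finger_gap": finger opening in m; "finger_force": force on a finger pad.
Only numpy, scipy, OpenCV 4.12 (cv2) and the standard library are available. Lean on these libraries where they do the work, as an engineer would, in place of code of your own. Each camera call takes 0.05 s, during which the arm holds its last target. There are 200 camera calls.

## Working session

There is one attempt and no reset: what is moved stays moved. The work goes in short steps, Python scripts to look and compute and a tool call to move; the robot and the scene stay as the last step left them, time stands still between calls to the robot, and variables do not carry over. Pictures are saved under pics/ and viewed, at most 10 in all, crops included, and the job is handed in when it is done.

Besides the shell and the picture viewer there is one more tool, called as name([rows], argument=value, ...), one row to a line, values as JSON. carry_out: Moves the arm, as the interface text tells. Its arguments: {"type":"object","properties":{"motion":{"type":"array","items":{"type":"array","items":{"type":"array","items":{"type":"number"}}}},"grip_force":{"type":"number"}},"required":["motion"]}

```bash
mkdir -p pics
cat > h.py <<'E'
import numpy as np, cv2
from rig import robot, imaging
def cap(n):
    p,d=imaging.capture(n); c=imaging.calibration(n); return p,d,np.array(c["intrinsics"]),np.array(c["R"]),np.array(c["t"])
def world(d,K,R,t):
    v,u=np.mgrid[:d.shape[0],:d.shape[1]]
    P=np.stack([(u-K[0,2])/K[0,0]*d,(v-K[1,2])/K[1,1]*d,d],-1)
    return (P-t)@R
def proj(X,K,R,t):
    c=np.asarray(X)@R.T+t; return (c@K.T)[...,:2]/c[...,2:]
def save(n,p): cv2.imwrite(n,cv2.cvtColor(p,cv2.COLOR_RGB2BGR))
E
python3 - <<'E'
from h import *
for n in("top","side"):
    p,d,K,R,t=cap(n); save(f"pics/{n}0.png",p); np.savez(f"{n}0.npz",p=p,d=d,K=K,R=R,t=t); print(n,(-R.T@t).round(3),K[0,0],R.round(2).tolist())
o=robot.get_obs(); print(o)
E
```

```text
top [0.388 0.041 1.139] 407.1895932739576 [[-0.0, -1.0, -0.02], [-0.99, 0.0, -0.13], [0.13, 0.02, -0.99]]
side [ 0.492 -0.793  1.047] 502.0336198197631 [[1.0, -0.02, -0.0], [-0.02, -0.75, -0.66], [0.01, 0.66, -0.75]]
{'time_s': 0.1, 'q': array([71.23021323, 36.05395907,  2.20359746, 86.99115251, -1.54570585,
       57.0832354 , -1.14321528]), 'qvel': array([-0.01887512, -0.126399  , -0.01444147, -0.25627871,  0.02557212,
       -0.08762226,  0.03561524]), 'effort': array([ 3.46168606e-03, -5.64525962e+01,  1.23067170e+00, -1.93972635e+01,
        1.12878784e-02,  5.42296431e-03, -2.17566509e-05]), 'position': array([ 0.16808365, -0.62725693,  0.20267257]), 'tcp_rot': array([-1.79901388e+02,  2.61460458e-03,  1.50023975e+01]), 'contact_force': array([ 0.26603591, -0.968195  , -0.40057359]), 'moment': array([-0.00958939,  0.00573557,  0.05188742]), 'finger_force': 0.0, 'finger_gap': 0.08542218314350357}
```

View pics/top0.png

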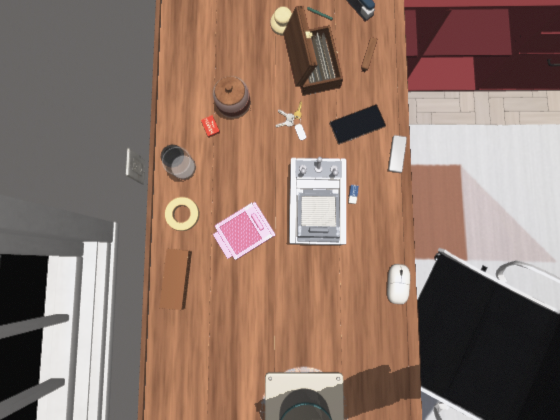

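View pics/side0.png

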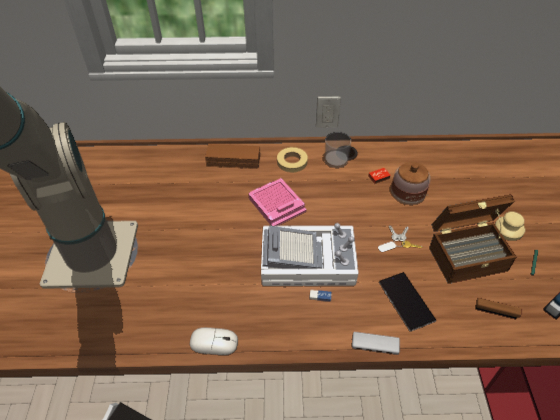

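The top view shows the white cleaner at about (319,201). The grey filter is in its bay at (319,213), with the ridge near (319,231), and the switches are at y≈168. Two things are shaped like the filter: the grey one at (319,213) and the pink one at (243,233). The grey one fits the description. I'll measure next and confirm in an enlarged crop.

Run:
```python
from h import *
for n,(a,b,c,e) in dict(top=(150,250,280,360),side=(215,295,250,370)).items():
    f=np.load(n+"0.npz"); p,d=f["p"],f["d"]; W=world(d,f["K"],f["R"],f["t"])
    m=np.zeros(d.shape,np.uint8); m[a:b,c:e]=1
    hsv=cv2.cvtColor(p,cv2.COLOR_RGB2HSV)
    w=(m>0)&(W[...,2]>.05)&(W[...,2]<.066)&(hsv[...,1]<60)
    w=cv2.morphologyEx(w.astype(np.uint8),cv2.MORPH_OPEN,np.ones((2,2)))
    r=cv2.minAreaRect(W[w>0][:,:2].astype(np.float32)*1000); print(n,w.sum(),"rect mm",r, "z",np.median(W[w>0][:,2]))
    o=cv2.resize(p[a:b,c:e],None,fx=6,fy=6,interpolation=cv2.INTER_CUBIC) if n=="side" else cv2.resize(p[a:b,c:e],None,fx=6,fy=6,interpolation=cv2.INTER_CUBIC)
    save(f"pics/{n}crop.png",o)
    h=(m>0)&(W[...,2]>.075); print("high pts",np.c_[np.argwhere(h)[:,::-1],W[h].round(3)][:60:3] if n=="top" else h.sum())
```

```text
top 2546 rect mm ((536.6300659179688, -43.54777526855469), (160.5323486328125, 301.54400634765625), 88.52408599853516) z 0.05928688978041087
high pts [[ 3.400e+02  1.500e+02  3.880e-01  4.100e-02  1.139e+00]
 [ 3.160e+02  1.570e+02  3.880e-01  4.100e-02  1.139e+00]
 [ 3.200e+02  1.570e+02  6.680e-01 -4.400e-02  1.020e-01]
 [ 3.190e+02  1.580e+02  6.660e-01 -4.200e-02  1.000e-01]
 [ 3.170e+02  1.590e+02  6.620e-01 -3.600e-02  1.020e-01]
 [ 3.200e+02  1.590e+02  6.620e-01 -4.400e-02  1.030e-01]
 [ 3.180e+02  1.600e+02  6.600e-01 -3.900e-02  1.000e-01]
 [ 3.210e+02  1.600e+02  6.600e-01 -4.700e-02  1.020e-01]
 [ 3.180e+02  1.610e+02  6.580e-01 -3.900e-02  9.900e-02]
 [ 3.210e+02  1.610e+02  6.590e-01 -4.700e-02  9.600e-02]
 [ 3.200e+02  1.620e+02  6.560e-01 -4.500e-02  9.400e-02]
 [ 3.180e+02  1.630e+02  6.560e-01 -4.000e-02  8.500e-02]
 [ 3.170e+02  1.640e+02  6.540e-01 -3.800e-02  8.100e-02]
 [ 3.200e+02  1.640e+02  6.540e-01 -4.600e-02  8.100e-02]
 [ 3.180e+02  1.650e+02  6.520e-01 -4.000e-02  8.000e-02]
 [ 3.180e+02  1.660e+02  6.500e-01 -4.100e-02  7.600e-02]
 [ 2.850e+02  1.680e+02  3.880e-01  4.100e-02  1.139e+00]
 [ 3.010e+02  1.690e+02  6.380e-01  5.000e-03  9.500e-02]
 [ 3.040e+02  1.690e+02  6.360e-01 -2.000e-03  1.010e-01]
 [ 3.010e+02  1.700e+02  6.340e-01  6.000e-03  9.900e-02]]
side 2599 rect mm ((557.7974853515625, -361.20306396484375), (866.2075805664062, 240.8083953857422), 88.5074234008789) z 0.058517764554527285
high pts 688
```

View pics/topcrop.png

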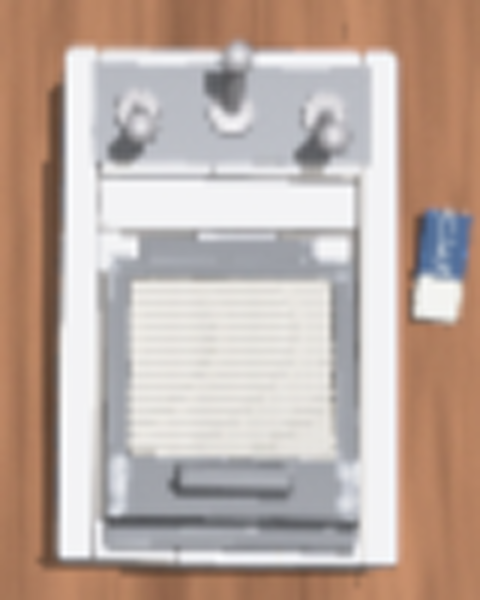

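View pics/sidecrop.png

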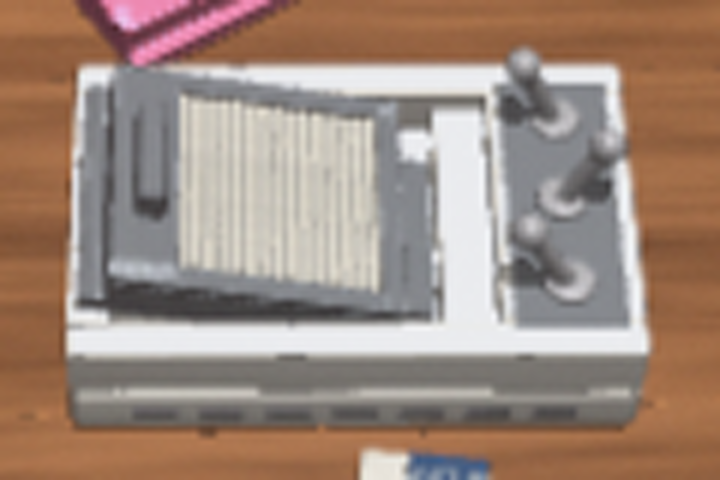

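The crops confirm the grey cartridge with pale pleats is in the bay, tilted, with its ridge at top (319,230). The outer switches lean towards the filter and the middle one leans away, so all three have to flip.

Run:
```python
from h import *
for n,(a,b,c,e) in dict(top=(150,250,280,360),side=(215,295,250,370)).items():
    f=np.load(n+"0.npz"); p,d,K,R,t=[f[k] for k in("p","d","K","R","t")]
    W=world(d,K,R,t); m=np.zeros(d.shape,bool); m[a:b,c:e]=1
    hsv=cv2.cvtColor(p,cv2.COLOR_RGB2HSV)
    w=(m&(hsv[...,1]<60)&(W[...,2]>.04)&(W[...,2]<.075)).astype(np.uint8)
    w=cv2.morphologyEx(w,cv2.MORPH_OPEN,np.ones((3,3)))
    # cast rays of mask pixels onto plane z=.058
    w=cv2.morphologyEx(w,cv2.MORPH_CLOSE,np.ones((5,5)))
    cs,_=cv2.findContours(w,cv2.RETR_EXTERNAL,cv2.CHAIN_APPROX_NONE); cc=max(cs,key=cv2.contourArea)[:,0,:]
    ray=np.c_[(cc-[K[0,2],K[1,2]])/[K[0,0],K[1,1]],np.ones(len(cc))]@R; C=-R.T@t
    X=C+ray*((.058-C[2])/ray[:,2])[:,None]
    # rough sides: lines on y-extreme edges
    print(n,cv2.minAreaRect(X[:,:2].astype(np.float32)*1000))
    ctr=cv2.minAreaRect(X[:,:2].astype(np.float32)*1000)[0]
    for s,ax in((1,1),(-1,1),(1,0),(-1,0)):
        q=X[:,:2]*1000-ctr; half=(116,75)[ax]; o=1-ax; lim=(60,95)[1-o]
        g=q[(np.abs(q[:,ax]*s-half)<9)&(np.abs(q[:,o])<(85 if o==0 else 50))]
        k=np.polyfit(g[:,o],g[:,ax],1); 
        for _ in range(3):
            r=g[:,ax]-np.polyval(k,g[:,o]); g=g[np.abs(r-np.median(r))<2.5]; k=np.polyfit(g[:,o],g[:,ax],1)
        print(" axis",'xy'[ax],s,"slope deg",np.degrees(np.arctan(k[0])).round(2),"pos",(k[1]+ctr[ax]).round(1),len(g))
```

```text
top ((560.119140625, -38.866424560546875), (148.21604919433594, 232.28489685058594), 88.73311614990234)
 axis y 1 slope deg -1.13 pos 33.8 63
 axis y -1 slope deg -1.27 pos -113.0 62
 axis x 1 slope deg 1.62 pos 674.6 32
 axis x -1 slope deg 1.32 pos 445.5 38
side ((558.7151489257812, -46.68402862548828), (159.67176818847656, 231.0607147216797), 88.6729507446289)
 axis y 1 slope deg -1.34 pos 33.1 49
 axis y -1 slope deg -0.92 pos -124.5 68
 axis x 1 slope deg 0.8 pos 672.9 27
 axis x -1 slope deg 1.27 pos 444.3 33
```

```bash
cat >> h.py <<'E'
YAW=np.radians(-1.25); C0=np.array([.5595,-.0405,0]); A=np.array([[np.cos(YAW),-np.sin(YAW),0],[np.sin(YAW),np.cos(YAW),0],[0,0,1]])
def toC(X): return (np.asarray(X)-C0)@A   # world->cleaner
def toW(X): return np.asarray(X)@A.T+C0
E
python3 - <<'E'
from h import *
for n in("top","side"):
    f=np.load(n+"0.npz"); W=toC(world(f["d"],f["K"],f["R"],f["t"]))*1000
    print(n)
    m=(np.abs(W[...,0])<118)&(np.abs(W[...,1])<70)&(W[...,2]<130)&(W[...,2]>20)
    for x in range(-112,48,6):
        g=W[m&(np.abs(W[...,0]-x)<3)&(np.abs(W[...,1])<18)]
        if len(g): print(x,len(g),np.percentile(g[:,2],[10,50,90]).round(1),end=' | ')
    for nm,y in(("L",42),("M",0),("R",-42)):
        g=W[m&(W[...,0]>50)&(np.abs(W[...,1]-y)<20)&(W[...,2]>88)]; print(nm,len(g),np.median(g,0).round(1))
print(toW([-.087,0,.097]))
E
```

```text
top
-112 44 [25.9 56.7 64.2] | -106 35 [66.8 71.1 73.2] | -100 29 [68.1 72.1 78.5] | -94 39 [80.4 83.5 85.9] | -88 34 [81.9 89.1 95.3] | -82 36 [94.6 96.7 99. ] | -76 26 [91.9 95.1 98.6] | -70 30 [74.7 77.3 79.5] | -64 27 [69.7 72.7 75.8] | -58 27 [70.1 71.8 74.7] | -52 26 [68.5 70.1 72.6] | -46 30 [67.2 69.9 72.5] | -40 33 [65.5 67.6 70.8] | -34 28 [64.1 66.5 68.6] | -28 26 [63.  66.6 68.3] | -22 27 [61.3 64.6 66.6] | -16 27 [61.6 63.9 66.3] | -10 33 [61.2 62.7 64.4] | -4 28 [58.6 60.3 63.5] | 2 28 [56.4 59.8 63. ] | 8 26 [53.8 57.9 59.7] | 14 26 [58.  60.2 62.1] | 20 26 [56.3 59.1 61.3] | 26 14 [36.2 38.2 40.2] | 32 27 [35.1 36.8 39.4] | 38 40 [28.2 33.4 49.3] | 44 29 [45.1 47.9 50.7] | L 24 [ 70.2  42.7 100.3]
M 27 [100.6   1.1 100.6]
R 26 [ 68.  -40.9  98.7]
side
-112 27 [55.3 62.7 69.7] | -106 28 [66.7 69.2 71.9] | -100 21 [67.1 71.1 81.9] | -94 35 [79.9 82.6 84.5] | -88 23 [87.5 94.8 97.6] | -82 36 [94.2 95.7 98.7] | -76 24 [77.7 87.6 95.2] | -70 33 [72.4 74.  78.3] | -64 24 [70.7 71.8 74.3] | -58 35 [68.4 71.1 73.9] | -52 23 [67.2 68.9 72.3] | -46 23 [66.2 69.6 72.1] | -40 33 [64.8 67.4 69.2] | -34 24 [62.4 65.6 69.5] | -28 35 [61.  65.6 67.9] | -22 23 [61.5 63.4 65.8] | -16 34 [60.3 62.9 65.2] | -10 25 [59.1 61.7 63. ] | -4 26 [57.3 59.9 62.5] | 2 32 [56.1 58.2 60.5] | 8 26 [53.  57.9 59.6] | 14 33 [57.9 59.4 61.9] | 20 23 [35.6 56.1 59.8] | 26 22 [36.1 38.5 39.7] | 32 28 [30.8 34.9 37.6] | 38 31 [30.3 45.8 48.8] | 44 28 [45.3 46.8 49.9] | L 30 [70.  40.3 98.1]
M 34 [100.2  -2.5  97.6]
R 33 [ 66.6 -44.6  98.3]
[ 0.4725207  -0.03860211  0.097     ]
```

carry_out([
  [[6,12,0,-3.25,-1],[6,12,0,-3.25,-1],[6,12,0,-3.25,-1],[6,12,0,-3.25,-1],[6,12,0,-3.25,-1]],
])

```text
time_s: 0.52
position: [0.2618, -0.4394, 0.2032]
tcp_rot: [-180.0, 0.0, -1.3]
contact_force: [1.0, -0.9, -0.1]
finger_gap: 0.0252
finger_force: 0.0
```

carry_out([
  [[7.4,16,0,0,-1],[7.4,16,0,0,-1],[7.4,16,0,0,-1],[7.4,16,0,0,-1],[7.4,16,0,0,-1]],
])

```text
time_s: 0.93
position: [0.3491, -0.2504, 0.2034]
tcp_rot: [-180.0, 0.0, -1.3]
contact_force: [1.3, -0.5, 1.2]
finger_gap: 0.0
finger_force: 0.0
```

carry_out([
  [[0,0,0,0,-1]],
])

```text
time_s: 1.02
position: [0.3523, -0.2439, 0.2033]
tcp_rot: [-179.7, -0.0, -0.5]
contact_force: [-0.6, 0.4, 0.0]
finger_gap: -0.0001
finger_force: 0.0
```

carry_out([
  [[3.85,8.25,0,0,-1],[3.85,8.25,0,0,-1],[3.85,8.25,0,0,-1],[3.85,8.25,0,0,-1],[3.85,8.25,0,0,-1]],
])

```text
time_s: 1.43
position: [0.4373, -0.062, 0.2035]
tcp_rot: [180.0, 0.0, -1.3]
contact_force: [-0.6, -0.7, 0.4]
finger_gap: 0.0001
finger_force: 0.0
```

carry_out([
  [[0,0,0,0,-1],[0,0,0,0,-1]],
])

```text
time_s: 1.6
position: [0.4377, -0.0612, 0.2033]
tcp_rot: [-180.0, 0.0, -0.9]
contact_force: [-0.7, -0.3, -1.2]
finger_gap: 0.0001
finger_force: 0.0
```

carry_out([
  [[0.4,0.9,0,0,-1],[0.4,0.9,-1.5,0,-1],[0.4,0.9,-3,0,-1],[0.4,0.9,-4.5,0,-1],[0.4,0.9,-4.5,0,-1]],
])

```text
time_s: 2.02
position: [0.4413, -0.0426, 0.0853]
tcp_rot: [180.0, 0.8, -1.4]
contact_force: [-1.6, -0.8, 0.0]
finger_gap: -0.0001
finger_force: 0.0
```

Run:
```python
from h import *
p,d,K,R,t=cap("side"); o=robot.get_obs(); print(o["position"],o["contact_force"],o["tcp_rot"])
save("pics/s1.png",cv2.resize(p[190:300,240:370],None,fx=5,fy=5,interpolation=cv2.INTER_CUBIC))
```

```text
[ 0.44310283 -0.04265809  0.08826056] [0.38819849 0.2016376  0.06504825] [179.96515961   0.55134948  -1.38599068]
```

View pics/s1.png

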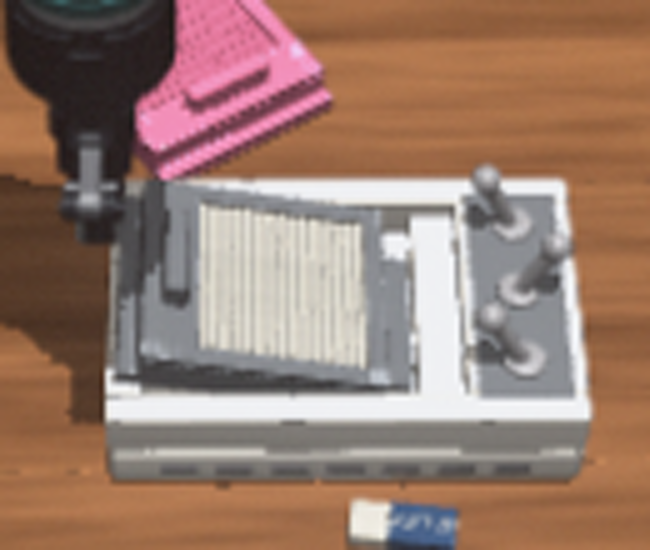

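The finger is just behind the ridge (picture ≈(95,220)) and clear of everything else. I'll push gradually.

carry_out([
  [[0.3,0.1,0,0,-1],[0.5,0.1,0,0,-1],[0.7,0.1,0,0,-1],[0.85,0.1,0,0,-1],[1.0,0.1,0,0,-1]],
])

```text
time_s: 2.48
position: [0.4737, -0.0387, 0.0926]
tcp_rot: [180.0, -0.2, -1.2]
contact_force: [-0.2, 0.5, -0.0]
finger_gap: -0.0003
finger_force: 0.0
```

```bash
cat >> h.py <<'E'
def profile():
    o=robot.get_obs(); print(o["time_s"],"tcpC",toC(o["position"]).round(4),o["contact_force"].round(1))
    for n in("top","side"):
        p,d,K,R,t=cap(n); W=toC(world(d,K,R,t))*1000
        m=(np.abs(W[...,0])<118)&(np.abs(W[...,1])<70)&(W[...,2]<130)&(W[...,2]>20); s=[]
        for x in range(-114,48,4):
            g=W[m&(np.abs(W[...,0]-x)<2)&(np.abs(W[...,1])<22)]
            if len(g): s.append(f"{x}:{np.median(g[:,2]):.0f}")
        print(n,' '.join(s))
        for nm,y in(("L",42),("M",0),("R",-42)):
            g=W[m&(W[...,0]>50)&(np.abs(W[...,1]-y)<20)&(W[...,2]>88)]; print(nm,len(g),np.median(g,0).round(0) if len(g) else '',end=' ')
        print()
    return p
E
python3 -c "from h import *; profile()"
```

```text
2.4833 tcpC [-0.0858 -0.0001  0.0926] [-0.2  0.5 -0. ]
top 34:37 38:48 42:50 46:48
L 24 [ 70.  43. 101.] M 27 [101.   1. 102.] R 26 [ 68. -41. 100.] 
side -114:56 -110:69 -106:70 -102:69 -98:81 -94:84 -90:86 -86:96 -82:97 -78:95 -74:78 -70:74 -66:73 -62:72 -58:72 -54:70 -50:67 -46:69 -42:68 -38:67 -34:66 -30:65 -26:64 -22:63 -18:63 -14:63 -10:62 -6:59 -2:59 2:58 6:57 10:59 14:60 18:58 22:38 26:37 30:37 34:31 38:47 42:47 46:47
L 29 [70. 40. 98.] M 34 [100.  -3.  99.] R 34 [ 67. -44.  97.]
```

Run:
```python
from h import *
p,d,K,R,t=cap("side"); o=robot.get_obs(); print(o["position"],o["contact_force"],o["tcp_rot"])
X=o["position"]; print(proj(X,K,R,t), proj(toW([[-.082,0,.097],[-.082,.025,.097],[-.082,-.025,.097]]),K,R,t))
W=world(d,K,R,t); u=proj(X,K,R,t).astype(int); 
g=toC(W[u[1]-25:u[1]+3,u[0]-14:u[0]+14]).reshape(-1,3); g=g[(g[:,2]>.088)&(g[:,2]<.13)]; print(len(g),g.min(0),g.max(0),np.median(g,0))
save("pics/s2.png",cv2.resize(p[190:300,240:370],None,fx=5,fy=5,interpolation=cv2.INTER_CUBIC))
```

```text
[ 0.47256498 -0.03866297  0.09160742] [-0.4598733   0.56650129  0.43892418] [ 1.79997120e+02 -7.38032919e-02 -1.24651050e+00]
[272.8234042  240.49218825] [[274.8274447  239.08332801]
 [274.9877677  231.05921257]
 [274.6626658  247.3304604 ]]
59 [-0.09746322 -0.01363815  0.08841524] [-0.07611733  0.01529095  0.12999447] [-0.08181985 -0.00184778  0.09608844]
```

View pics/s2.png

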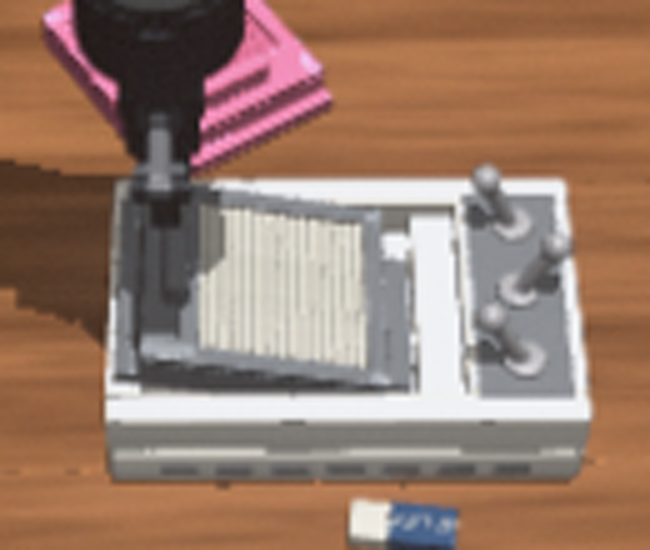

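Run:
```python
from h import *
p,d,K,R,t=cap("side"); W=toC(world(d,K,R,t))*1000
for v in range(218,256,2):
    print(v,[W[v,u].round(0).astype(int).tolist() for u in (269,271,273,275,278)])
```

```text
218 [[-91, -43, 225], [-87, -43, 224], [-83, -41, 222], [-79, -32, 212], [-73, -16, 193]]
220 [[-92, -44, 219], [-87, -46, 221], [-83, -39, 213], [-80, -13, 183], [-73, -16, 187]]
222 [[-92, -47, 216], [-87, -49, 218], [-83, -42, 210], [-80, -17, 181], [-77, 127, 11]]
224 [[-91, -53, 216], [-87, -53, 217], [-83, -47, 210], [-79, -43, 204], [-77, 128, 2]]
226 [[-91, -56, 213], [-87, -56, 213], [-83, -58, 215], [-78, -59, 217], [-76, 76, 55]]
228 [[-91, -59, 210], [-87, -60, 211], [-83, -60, 212], [-78, -62, 214], [-75, 50, 79]]
230 [[-91, -62, 207], [-87, -60, 204], [-83, -56, 199], [-79, -61, 206], [-75, 41, 81]]
232 [[-95, -7, 133], [-90, -14, 141], [-85, -11, 138], [-81, -13, 140], [-75, 36, 80]]
234 [[-95, -7, 125], [-90, -12, 132], [-85, -12, 131], [-81, -12, 131], [-75, 35, 74]]
236 [[-97, 22, 81], [-92, 24, 79], [-87, 13, 93], [-82, 11, 96], [-75, 23, 81]]
238 [[-97, 15, 82], [-92, 16, 81], [-86, 4, 97], [-82, 3, 98], [-75, 19, 77]]
240 [[-97, 8, 83], [-92, 10, 81], [-86, -3, 97], [-82, -4, 98], [-75, 10, 80]]
242 [[-97, 5, 80], [-92, 3, 82], [-86, -8, 95], [-82, -7, 95], [-75, 6, 78]]
244 [[-96, -3, 82], [-92, -4, 83], [-86, -14, 95], [-81, -14, 96], [-75, 1, 76]]
246 [[-96, -10, 83], [-91, -12, 86], [-86, -20, 96], [-81, -19, 94], [-75, -6, 78]]
248 [[-96, -18, 86], [-91, -16, 82], [-86, -23, 92], [-81, -25, 94], [-75, -11, 76]]
250 [[-96, -21, 81], [-91, -21, 81], [-86, -25, 87], [-81, -25, 86], [-74, -16, 75]]
252 [[-96, -29, 84], [-91, -27, 81], [-86, -25, 79], [-82, -26, 80], [-74, -22, 75]]
254 [[-96, -35, 85], [-91, -33, 81], [-86, -34, 83], [-81, -32, 81], [-74, -28, 75]]
```

The finger tip shows in the side view ending near row 235, about z 0.125 m by depth, although the reported TCP z is 0.092. It has passed above the ridge without touching. I'll back off and measure the tip.

carry_out([
  [[-0.8,0,0,0,-1],[-1.6,0,0,0,-1],[-2.4,0,0,0,-1],[-2.4,0,0,0,-1],[-2.4,0,0,0,-1]],
])

```text
time_s: 3.1
position: [0.4109, -0.0387, 0.0912]
tcp_rot: [180.0, 0.1, -1.3]
contact_force: [-0.0, 0.1, -0.3]
finger_gap: -0.0003
finger_force: 0.0
```

Run:
```python
from h import *
o=robot.get_obs(); print(o["position"],o["tcp_rot"],o["q"].round(2),o["finger_gap"])
for n in("side","top"):
    p,d,K,R,t=cap(n); W=world(d,K,R,t)*1000; u=proj(o["position"],K,R,t); print(n,u)
    if n=="side":
        for v in range(215,262,2):
            print(v,[W[v,int(u[0])+k].round(0).astype(int).tolist() for k in(-5,-2,0,3)])
    m=(np.abs(W[...,0]-o["position"][0]*1000)<60)&(np.abs(W[...,1]+40)<60)&(W[...,2]>90)
    g=W[m]; 
    if len(g): print("min z",np.percentile(g[:,2],[0,1,2,5,10]).round(0),len(g))
```

```text
[ 0.41085199 -0.03866562  0.0911562 ] [ 1.79998926e+02  5.37709928e-02 -1.26010794e+00] [  0.92  29.16   0.78 129.42  -1.04  21.49 -88.69] -0.0002712147705608561
side [247.31081892 241.07785471]
215 [[409, -75, 229], [416, -77, 231], [420, -77, 231], [424, -56, 206]]
217 [[409, -80, 228], [416, -82, 229], [419, -77, 224], [424, -54, 197]]
219 [[409, -82, 224], [415, -78, 219], [418, -69, 208], [424, -57, 194]]
221 [[409, -86, 221], [412, -56, 186], [416, -56, 186], [423, -56, 186]]
223 [[409, -89, 218], [414, -78, 205], [415, -46, 168], [422, -49, 170]]
225 [[409, -92, 216], [414, -82, 204], [419, -85, 206], [422, -54, 169]]
227 [[408, -95, 212], [415, -98, 215], [419, -97, 214], [421, -46, 152]]
229 [[408, -98, 209], [415, -98, 209], [419, -97, 208], [423, -67, 171]]
231 [[406, -86, 188], [413, -89, 191], [418, -87, 188], [420, -48, 140]]
233 [[401, -46, 131], [409, -52, 138], [413, -53, 139], [420, -46, 131]]
235 [[400, -43, 121], [408, -51, 130], [413, -49, 127], [419, -42, 118]]
237 [[389, 47, 0], [396, 49, -2], [402, 44, 4], [410, 48, -2]]
239 [[389, 42, -2], [396, 43, -3], [402, 40, 0], [410, 44, -5]]
241 [[389, 31, 3], [397, 36, -4], [402, 36, -4], [410, 33, 1]]
243 [[389, 26, 2], [397, 28, -1], [402, 30, -4], [410, 27, 0]]
245 [[390, 20, 0], [398, 20, 1], [403, 20, 0], [411, 21, -2]]
247 [[390, 15, -2], [397, 17, -4], [403, 11, 3], [411, 15, -2]]
249 [[390, 9, -2], [398, 10, -3], [403, 6, 1], [411, 6, 1]]
251 [[390, 1, 0], [398, 0, 1], [404, -1, 2], [411, 3, -4]]
253 [[390, -4, -2], [398, -7, 1], [404, -8, 2], [411, -7, 1]]
255 [[390, -9, -5], [398, -12, -1], [404, -13, 0], [412, -14, 2]]
257 [[391, -18, -1], [399, -17, -2], [404, -19, 0], [412, -19, 0]]
259 [[391, -25, 0], [399, -23, -3], [404, -27, 2], [412, -25, -1]]
261 [[392, -31, 0], [399, -31, -1], [405, -33, 2], [412, -32, 0]]
min z [ 90. 189. 211. 255. 292.] 8811
top [318.9222131  256.04455107]
min z [192. 212. 233. 487. 499.] 5307
```

carry_out([
  [[0,0,-0.5,0,-1],[0,0,-1.1,0,-1],[0,0,-1.1,0,-1],[0.6,0,-1.1,0,-1],[1.2,0,-1.1,0,-1]],
])

```text
time_s: 3.62
position: [0.4421, -0.0387, 0.0636]
tcp_rot: [180.0, 0.1, -1.3]
contact_force: [0.7, -0.2, -0.2]
finger_gap: -0.0
finger_force: 0.0
```

carry_out([
  [[0,0,0,0,-1],[0,0,0,0,-1]],
])

```text
time_s: 3.78
position: [0.4429, -0.0386, 0.0638]
tcp_rot: [180.0, -0.1, -1.2]
contact_force: [-1.3, 0.8, -0.3]
finger_gap: 0.0001
finger_force: 0.0
```

Run:
```python
from h import *
o=robot.get_obs(); print(o["position"],o["tcp_rot"],o["contact_force"])
p,d,K,R,t=cap("side"); W=world(d,K,R,t)*1000; u=proj(o["position"],K,R,t); print(u)
for v in range(228,262):
    print(v,[W[v,int(u[0])+k].round(0).astype(int).tolist() for k in(-4,-1,2,4,6)])
```

```text
[ 0.4428954  -0.03858886  0.0637927 ] [ 1.79999720e+02 -5.98680878e-02 -1.24031145e+00] [-1.32501705  0.79409916 -0.30538931]
[261.01928146 247.70165275]
228 [[440, -83, 194], [445, -54, 159], [452, -57, 162], [456, -54, 158], [457, 28, 59]]
229 [[440, -84, 191], [446, -77, 182], [451, -55, 155], [456, -54, 154], [458, 15, 70]]
230 [[440, -86, 190], [446, -80, 182], [451, -55, 152], [453, 11, 72], [458, 14, 68]]
231 [[440, -90, 192], [446, -82, 181], [451, -52, 145], [455, -49, 141], [458, 10, 68]]
232 [[440, -88, 186], [446, -82, 178], [453, -84, 180], [455, -46, 134], [458, 8, 68]]
233 [[440, -92, 187], [446, -87, 181], [452, -84, 176], [453, 5, 68], [457, 6, 66]]
234 [[440, -95, 187], [446, -92, 183], [453, -93, 185], [453, 1, 68], [458, -2, 72]]
235 [[440, -95, 184], [446, -97, 186], [453, -96, 184], [453, -3, 69], [458, -3, 69]]
236 [[440, -99, 185], [446, -96, 182], [453, -100, 185], [453, -6, 69], [458, -9, 73]]
237 [[440, -101, 183], [446, -99, 181], [453, -101, 184], [453, -12, 72], [458, -12, 72]]
238 [[440, -102, 182], [446, -98, 177], [453, -99, 178], [453, -15, 72], [458
[... 1231 characters left out ...]
3, -60, 71], [458, -61, 72]]
254 [[429, -9, -2], [437, -11, 1], [448, -62, 69], [453, -64, 71], [458, -63, 70]]
255 [[430, -13, 0], [437, -13, -1], [448, -63, 67], [453, -65, 70], [458, -65, 69]]
256 [[430, -17, 1], [437, -16, 0], [448, -68, 69], [453, -71, 73], [458, -69, 71]]
257 [[430, -19, -1], [437, -18, -2], [448, -72, 70], [453, -70, 68], [458, -71, 69]]
258 [[430, -24, 2], [437, -22, -1], [448, -74, 69], [453, -76, 71], [458, -77, 72]]
259 [[430, -26, 0], [438, -26, 0], [448, -78, 70], [453, -78, 71], [458, -84, 79]]
260 [[430, -30, 1], [438, -29, 0], [492, -793, 1047], [453, -79, 68], [458, -84, 75]]
261 [[430, -31, -2], [438, -32, 0], [448, -83, 69], [453, -85, 71], [458, -87, 74]]
```

carry_out([
  [[0,0,-0.2,0,-1],[0.25,0,-0.2,0,-1],[0.5,0,-0.2,0,-1],[0.75,0,-0.2,0,-1],[0.9,0,-0.2,0,-1]],
])

```text
time_s: 4.25
position: [0.4653, -0.0386, 0.0585]
tcp_rot: [-180.0, -0.0, -1.2]
contact_force: [-0.4, -0.2, -1.0]
finger_gap: -0.0001
finger_force: 0.5
```

```bash
python3 -c "from h import *; profile()"
```

```text
4.25 tcpC [-0.0943 -0.0002  0.0585] [-0.4 -0.2 -1. ]
top 14:57 18:60 22:59 26:57 30:42 34:38 38:46 42:47 46:48
L 24 [ 71.  43. 100.] M 28 [101.   1.  99.] R 26 [ 68. -41.  99.] 
side -114:57 -110:44 -106:46 -102:70 -98:68 -94:87 -90:82 -86:84 -82:94 -78:95 -74:94 -70:79 -66:75 -62:72 -58:73 -54:70 -50:69 -46:70 -42:69 -38:65 -34:66 -30:67 -26:65 -22:64 -18:64 -14:63 -10:62 -6:60 -2:61 2:59 6:58 10:58 14:58 18:59 22:59 26:42 30:38 34:38 38:47 42:47 46:46
L 29 [70. 39. 98.] M 32 [101.  -3.  99.] R 34 [ 67. -45.  98.]
```

The filter is moving; the ridge has gone about 5 mm forward. I'll continue.

carry_out([
  [[0.1,0,0,0,-1],[0.2,0,0,0,-1],[0.3,0,0,0,-1],[0.4,0,0,0,-1],[0.4,0,0,0,-1]],
])

```text
time_s: 4.77
position: [0.4756, -0.0386, 0.0586]
tcp_rot: [180.0, -0.1, -1.3]
contact_force: [0.0, -0.2, -0.3]
finger_gap: 0.0002
finger_force: 0.0
```

```bash
python3 -c "from h import *; profile()"
```

```text
4.7667 tcpC [-0.0839  0.      0.0586] [ 0.  -0.2 -0.3]
top -114:22 30:59 34:59 38:58 42:47 46:48
L 24 [ 71.  43. 100.] M 27 [102.   1. 100.] R 26 [ 68. -41.  99.] 
side -114:57 -110:45 -106:44 -102:54 -98:55 -94:58 -90:61 -86:60 -82:87 -78:74 -74:86 -70:88 -66:88 -62:80 -58:71 -54:67 -50:65 -46:66 -42:65 -38:65 -34:64 -30:64 -26:62 -22:63 -18:62 -14:62 -10:60 -6:60 -2:60 2:59 6:57 10:59 14:58 18:56 22:56 26:56 30:59 34:58 38:47 42:48 46:46
L 29 [70. 40. 99.] M 34 [100.  -2.  98.] R 33 [ 67. -45.  98.]
```

The raised end has dropped: the ridge is at x −68 with its top at z 88, and the body is up at the lip (x≈36). Next I'll lift, move over the ridge and press.

carry_out([
  [[-0.1,0,0.5,0,-1],[0,0,1.0,0,-1],[0.3,0,1.0,0,-1],[0.55,0,1.0,0,-1],[0.55,0,1.0,0,-1]],
])

```text
time_s: 5.28
position: [0.4907, -0.0386, 0.0834]
tcp_rot: [-180.0, -0.2, -1.2]
contact_force: [-0.1, 0.3, -0.1]
finger_gap: 0.0003
finger_force: 0.0
```

carry_out([
  [[0,0,-0.4,0,-1],[0,0,-0.7,0,-1],[0,0,-0.9,0,-1],[0,0,-1.0,0,-1],[0,0,-1.1,0,-1]],
])

```text
time_s: 5.7
position: [0.4852, -0.0386, 0.0549]
tcp_rot: [180.0, 0.3, -1.3]
contact_force: [-1.0, -0.4, 0.3]
finger_gap: -0.0002
finger_force: 0.4
```

carry_out([
  [[0,0,-0.1,0,-1],[0,0,-0.2,0,-1],[0,0,-0.3,0,-1],[0,0,-0.35,0,-1],[0,0,-0.4,0,-1]],
])

```text
time_s: 6.12
position: [0.4882, -0.0386, 0.0458]
tcp_rot: [-180.0, 0.0, -1.3]
contact_force: [-1.2, -0.5, 1.4]
finger_gap: -0.0001
finger_force: 0.7
```

carry_out([
  [[0,0,-0.05,0,-1],[0,0,-0.1,0,-1],[0,0,-0.15,0,-1],[0,0,-0.2,0,-1],[0,0,-0.2,0,-1]],
])

```text
time_s: 6.53
position: [0.489, -0.0386, 0.0431]
tcp_rot: [-180.0, -0.1, -1.3]
contact_force: [-4.1, 0.9, 23.9]
finger_gap: -0.0001
finger_force: 12.0
```

```bash
python3 -c "from h import *; profile()"
```

```text
6.5333 tcpC [-0.0706  0.0003  0.0431] [-4.1  0.9 23.9]
top -114:39 -110:58 -106:32 -102:41 -98:47 -94:30 46:49
L 24 [ 71.  43. 100.] M 27 [101.   1. 100.] R 26 [ 68. -41.  99.] 
side -114:57 -110:42 -106:44 -102:55 -98:55 -94:47 -90:39 -86:47 -82:58 -78:68 -74:72 -70:81 -66:71 -62:55 -58:54 -54:52 -50:53 -46:51 -42:51 -38:54 -34:52 -30:51 -26:52 -22:51 -18:50 -14:52 -10:52 -6:52 -2:51 2:52 6:51 10:51 14:52 18:51 22:52 26:53 30:55 34:56 38:46 42:48 46:47
L 29 [70. 39. 99.] M 34 [100.  -3.  98.] R 34 [ 67. -45.  99.]
```

carry_out([
  [[0,0,0,0,-1],[0,0,0.5,0,-1],[0,0,1.5,0,-1],[0,0,3.0,0,-1],[0,0,3.0,0,-1]],
])

```text
time_s: 7.05
position: [0.4925, -0.0389, 0.1211]
tcp_rot: [180.0, -0.6, -1.3]
contact_force: [0.3, -0.1, -0.1]
finger_gap: 0.0002
finger_force: 0.0
```

```bash
python3 -c "
from h import *
p=profile()
save('pics/s3.png',cv2.resize(p[190:300,240:370],None,fx=5,fy=5,interpolation=cv2.INTER_CUBIC))"
```

```text
7.05 tcpC [-6.700e-02  1.000e-04  1.211e-01] [ 0.3 -0.1 -0.1]
top -114:40 -110:59 -106:34 -102:45 -98:46 -94:52 -90:40 -86:41 -82:50 -78:51 -74:72 -70:71
L 24 [ 70.  43. 101.] M 26 [101.   1. 101.] R 23 [ 69. -40.  99.] 
side -114:57 -110:41 -106:45 -102:52 -98:55 -94:46 -90:40 -86:47 -82:55 -78:66 -74:71 -70:71 -66:65 -62:55 -58:54 -54:51 -50:53 -46:51 -42:51 -38:53 -34:52 -30:50 -26:51 -22:51 -18:51 -14:51 -10:51 -6:52 -2:51 2:52 6:52 10:52 14:52 18:53 22:51 26:55 30:55 34:55 38:47 42:47 46:47
L 30 [70. 40. 99.] M 33 [101.  -3.  98.] R 33 [ 67. -44.  98.]
```

View pics/s3.png

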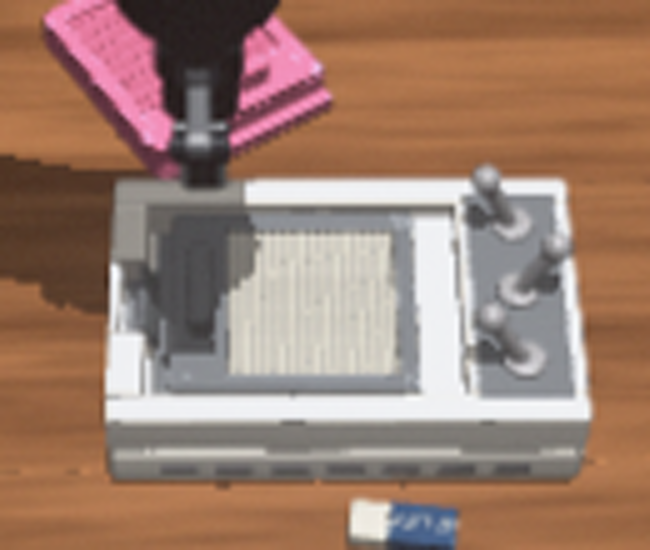

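The filter lies flat at z≈52–55 (a constant profile), with the ridge top at 71 and the catch out over the ledge near (155,290) in the crop. Now the left switch.

carry_out([
  [[1.5,0.5,0,0,-1],[3,1.1,0,0,-1],[4.2,1.55,0,0,-1],[4.2,1.55,-1.2,0,-1],[4.2,1.55,-2.5,0,-1]],
])

```text
time_s: 7.57
position: [0.5969, 0.0017, 0.053]
tcp_rot: [-179.9, -0.3, -1.1]
contact_force: [-0.7, -0.2, -1.1]
finger_gap: -0.0001
finger_force: 0.0
```

carry_out([
  [[0,0,0,0,-1],[0,0,0,0,-1]],
])

```text
time_s: 7.73
position: [0.5906, -0.0, 0.051]
tcp_rot: [180.0, 0.4, -1.3]
contact_force: [1.2, -0.3, 0.4]
finger_gap: 0.0001
finger_force: 0.0
```

```bash
python3 -c "
from h import *
o=robot.get_obs();print(toC(o['position']),o['position'],o['contact_force'])"
```

```text
[0.03018828 0.04114743 0.0510144 ] [ 5.90578725e-01 -2.09163140e-05  5.10143954e-02] [ 1.24947755 -0.25473745  0.37648304]
```

carry_out([
  [[0.3,0,0.3,0,-1],[0.8,0,0.3,0,-1],[1.3,0,0.3,0,-1],[1.8,-0.04,0.3,0,-1],[2.15,-0.04,0.3,0,-1]],
])

```text
time_s: 8.15
position: [0.6474, -0.0012, 0.0629]
tcp_rot: [-180.0, -0.0, -1.3]
contact_force: [-2.2, -1.3, -1.9]
finger_gap: -0.0003
finger_force: 1.2
```

carry_out([
  [[0,0,0,0,-1],[0,0,0,0,-1]],
])

```text
time_s: 8.32
position: [0.6473, -0.0011, 0.0624]
tcp_rot: [-180.0, -0.1, -1.3]
contact_force: [-1.1, -0.8, 1.9]
finger_gap: 0.0003
finger_force: 0.4
```

carry_out([
  [[-0.8,0,0,0,-1],[-1.6,0,0.8,0,-1],[-2.15,0,1.8,0,-1],[-2.15,-1.6,1.8,0,-1],[-2.15,-3.25,1.8,0,-1]],
])

```text
time_s: 8.73
position: [0.5948, -0.079, 0.109]
tcp_rot: [-179.9, -0.3, -0.8]
contact_force: [1.1, -1.4, -0.6]
finger_gap: 0.0
finger_force: 0.0
```

carry_out([
  [[0,0,-0.9,0,-1],[0,0,-1.9,0,-1],[0,0,-1.9,0,-1]],
])

```text
time_s: 8.98
position: [0.5903, -0.083, 0.056]
tcp_rot: [-180.0, 0.3, -1.4]
contact_force: [-0.5, 0.1, -0.3]
finger_gap: 0.0001
finger_force: 0.0
```

```bash
python3 -c "
from h import *
profile();o=robot.get_obs();print(toC(o['position']),o['position'],o['contact_force'])"
```

```text
8.9833 tcpC [ 0.0318 -0.0418  0.056 ] [-0.5  0.1 -0.3]
top -114:43 -110:58 -106:34 -102:44 -98:55 -94:54 -90:43 -86:40 -82:54 -78:56 -74:71 -70:71 -66:71 -62:57 -58:55 -54:52 -50:53 -46:53 -42:52 -38:51 -34:52 -30:54 -26:51 -22:50 -18:52 -14:53 -10:52 -6:51 -2:53 2:52 6:53 10:53 14:53 18:53 22:53 26:53 30:57 34:54 38:48 42:47 46:48
L 27 [104.  43.  99.] M 27 [101.   1. 101.] R 0  
side -114:58 -110:39 -106:44 -102:55 -98:55 -94:47 -90:38 -86:53 -82:54 -78:67 -74:71 -70:71 -66:63 -62:56 -58:54 -54:52 -50:52 -46:51 -42:50 -38:53 -34:50 -30:51 -26:51 -22:51 -18:51 -14:52 -10:52 -6:51 -2:52 2:52 6:51 10:51 14:52 18:51 22:51 26:52 38:47 42:46 46:50
L 30 [104.  40.  96.] M 34 [100.  -2.  98.] R 32 [ 66. -44.  97.] 
[ 0.0342585  -0.04053967  0.05887379] [ 0.59286598 -0.08177737  0.05887379] [0.34789755 0.12130878 1.11038195]
```

Left flipped (ball x 70→104). The right one goes the same way.

carry_out([
  [[0.5,0,0.1,0,-1],[1.0,0,0.1,0,-1],[1.5,0,0.1,0,-1],[1.9,-0.04,0.1,0,-1],[2.2,-0.04,0.1,0,-1]],
])

```text
time_s: 9.5
position: [0.6465, -0.0823, 0.0625]
tcp_rot: [-180.0, 0.3, -1.2]
contact_force: [-18.3, -0.0, 14.2]
finger_gap: -0.0001
finger_force: 9.3
```

carry_out([
  [[0,0,0,0,-1],[-0.8,0,0.2,0,-1],[-1.0,0,1.2,0,-1],[-1.0,0,2.0,0,-1],[-1.0,0,2.0,0,-1]],
])

```text
time_s: 9.92
position: [0.627, -0.0831, 0.1168]
tcp_rot: [180.0, -0.6, -1.2]
contact_force: [0.9, 0.3, 1.6]
finger_gap: -0.0001
finger_force: 0.0
```

```bash
python3 -c "
from h import *
profile();o=robot.get_obs();print(o['position'],toW([.140,0,0]))"
```

```text
9.9167 tcpC [ 0.0684 -0.0411  0.1168] [0.9 0.3 1.6]
top -114:55 -110:58 -106:37 -102:46 -98:57 -94:53 -90:43 -86:40 -82:54 -78:56 -74:71 -70:71 -66:71 -62:58 -58:55 -54:53 -50:53 -46:53 -42:52 -38:52 -34:52 -30:55 -26:52 -22:51 -18:52 -14:53 -10:53 -6:51 -2:52 2:52 6:52 10:52 14:53 18:53 22:53 26:52 30:56 34:55 38:48 42:48 46:48
L 27 [104.  43.  99.] M 0  R 0  
side -114:56 -110:43 -106:44 -102:55 -98:55 -94:45 -90:40 -86:51 -82:54 -78:67 -74:71 -70:71 -66:62 -62:55 -58:54 -54:52 -50:52 -46:51 -42:51 -38:53 -34:52 -30:52 -26:51 -22:52 -18:50 -14:52 -10:53 -6:51 -2:51 2:52 6:52 10:51 14:53 18:52 22:51 26:54 30:55 34:56 38:47 42:47 46:47
L 20 [106.  38.  98.] M 31 [101.  -3.  97.] R 32 [104. -44.  97.] 
[ 0.62490062 -0.08273741  0.11333484] [ 0.69946668 -0.04355408  0.        ]
```

carry_out([
  [[1.2,0.6,0.2,0,-1],[2.4,1.2,0.2,0,-1],[3.0,1.58,0.2,0,-1],[3.0,1.58,0.2,0,-1],[3.0,1.58,0.2,0,-1]],
])

```text
time_s: 10.43
position: [0.6981, -0.0421, 0.1149]
tcp_rot: [-180.0, 0.1, -1.1]
contact_force: [-0.3, -1.4, -0.4]
finger_gap: -0.0001
finger_force: 0.0
```

carry_out([
  [[0,0,-0.8,0,-1],[0,0,-1.6,0,-1],[0,0,-2.3,0,-1],[0,0,-2.3,0,-1],[0,0,-2.3,0,-1]],
])

```text
time_s: 10.85
position: [0.6963, -0.0446, 0.0575]
tcp_rot: [180.0, 0.2, -1.3]
contact_force: [0.2, 1.0, -0.4]
finger_gap: -0.0003
finger_force: 0.0
```

```bash
python3 -c "
from h import *
o=robot.get_obs();print(toC(o['position']),o['contact_force'])"
```

```text
[ 0.13690145 -0.00115733  0.05750029] [ 0.22195717  0.95516429 -0.38568611]
```

carry_out([
  [[-0.5,0,0.15,0,-1],[-1.0,0.04,0.15,0,-1],[-1.5,0.04,0.15,0,-1],[-1.8,0.04,0.15,0,-1],[-2.05,0.04,0.15,0,-1]],
])

```text
time_s: 11.27
position: [0.6478, -0.043, 0.0641]
tcp_rot: [180.0, -0.2, -1.3]
contact_force: [1.8, 0.9, -0.6]
finger_gap: 0.0
finger_force: 1.0
```

carry_out([
  [[0,0,0,0,-1],[0.6,0,0.1,0,-1],[0.8,0,1.2,0,-1],[0.8,0,2.6,0,-1],[0.8,0,3.6,0,-1]],
])

```text
time_s: 11.68
position: [0.6675, -0.043, 0.154]
tcp_rot: [180.0, -0.0, -1.3]
contact_force: [0.6, -0.4, 0.4]
finger_gap: -0.0001
finger_force: 0.0
```

carry_out([
  [[-1.6,-1,1,0,-1],[-3.0,-2.5,2,0,-1],[-4,-4,2,0,-1],[-5,-5.5,2,0,-1],[-5,-6,2,0,-1]],
])

```text
time_s: 12.1
position: [0.54, -0.1928, 0.2032]
tcp_rot: [-180.0, 0.0, -1.2]
contact_force: [0.5, -0.7, -1.1]
finger_gap: 0.0001
finger_force: 0.0
```

carry_out([
  [[-1,-6,0,0,-1],[-1,-6,0,0,-1],[-1,-6,0,0,-1],[-1,-6,0,0,-1],[-1,-6,0,0,-1]],
])

```text
time_s: 12.52
position: [0.5131, -0.3516, 0.2021]
tcp_rot: [179.7, 0.1, -1.9]
contact_force: [0.4, -0.9, 0.2]
finger_gap: -0.0001
finger_force: 0.0
```

```bash
python3 -c "
from h import *
profile()
p=cap('top')[0]
save('pics/s4.png',cv2.resize(p[130:260,240:370],None,fx=4,fy=4,interpolation=cv2.INTER_CUBIC))"
```

```text
12.5167 tcpC [-0.0396 -0.312   0.2021] [ 0.4 -0.9  0.2]
top -114:56 -110:58 -106:37 -102:45 -98:55 -94:55 -90:43 -86:40 -82:54 -78:57 -74:71 -70:72 -66:72 -62:58 -58:56 -54:52 -50:52 -46:54 -42:52 -38:52 -34:52 -30:53 -26:52 -22:50 -18:52 -14:51 -10:52 -6:51 -2:53 2:52 6:53 10:52 14:53 18:52 22:54 26:53 30:57 34:55 38:47 42:48 46:48
L 28 [104.  43.  99.] M 24 [ 68.   1. 101.] R 26 [104. -41.  98.] 
side -114:57 -110:43 -106:45 -102:55 -98:56 -94:47 -90:41 30:56 34:54 38:46 42:47 46:47
L 30 [104.  39.  98.] M 30 [68. -2. 98.] R 32 [103. -45.  98.]
```

View pics/s4.png

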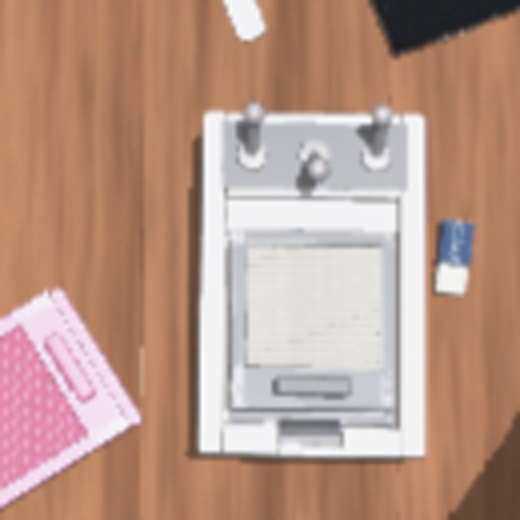

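The filter is flat and the catch is out over its ledge (≈(310,430) in the crop). The outer switches lean away (253,110 and 381,115) and the middle one leans towards the filter (316,167). I'm handing in.

carry_out([
  [[0,0,0,0,-1],[0,0,0,0,-1],[0,0,0,0,-1]],
])

```text
time_s: 12.92
position: [0.5178, -0.3407, 0.2023]
tcp_rot: [-180.0, -0.0, -1.1]
contact_force: [0.4, 0.1, -0.1]
finger_gap: 0.0002
finger_force: 0.0
```

```bash
python3 -c "
from rig import robot
print(robot.sign_off())"
```

```text
the job is handed in; nothing more can be done
None
```

I handed the job in at about 13 s, with no verdict returned: in the last images the filter lies flat under the lip with the catch over its ledge, and all three switches are set as asked.

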